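# Set the jar shaker's bay switches

### The arm

A 6-joint arm with a two-finger parallel gripper is mounted at the origin on the work surface; the furniture and walls round the work are solid. World frame = base frame: x ahead of the robot, y to its left, z up, the work surface at z = 0. Lengths are in m, angles in rad, forces in N, time in s.
With the tool pointing down it reaches from about 0.325 to 0.875 m from the base axis. Payload 4.4 kg.
Tool frame: the origin (TCP) lies on the centre line of the jaws, within the pads' length; the fingertips stand 17 mm ahead of it and the grasp point (between the pads) lies 2 mm behind it; z points along the fingers, y is the line along which they close (so a half turn about z gives the same grasp; the last joint's range is limited). The gripper opens to 85 mm and grips with 20 to 120 N. Pads are 22 mm wide; open, the fingers measure 114 mm over their backs; the gripper's body (76 mm by 85 mm) begins 54 mm behind the grasp point. The pads swing forward as they close: fully open they stand 13 mm farther back than shut.
Start: joints at [-1.286, 0.207, 1.542, -0, 1.393, -0.15], TCP at [0.243, -0.521, 0.248] pointing down, gripper open.
Joint ranges: [-2.73, 2.73], [-0.86, 2.22], [0.23, 2.46], [-1.11, 4.25], [0.08, 2.63], [-2.82, 2.82]. Speed limits (rad/s): [2.79, 2.79, 3.14, 3.14, 3.14, 3.14].

### API

Orientations are given as a 3x3 rotation matrix whose columns are the frame's x, y, z axes.
In Python, from bench import * gives the robot as it stands.
- The arm moves only by the tool arm_command, never from a script. Its argument "commands" is a list of rows, each a list of 2 entries, a list of its own where there are three numbers: the shift along the tool's x, y, z in mm, then the turn about the tool's z in rad. A call has 1 to 12 rows; each row is the pose to reach, as a shift and turn from the pose commanded when the call began, along the tool's axes at that moment; what a row does not reach only later rows make up. A row lasts 1/10 s, in which the tool goes at most 50 mm and 8.59 degrees, less where a joint would pass 70% of its speed; a pose out of reach is approached as far as the arm can. A call with a gripper value outside its range is refused whole. "grip" is the opening, from 0 (shut) to 1 (fully open), set as the call begins (left out, the last holds). The fingers move at their own pace and stop on an object; the grip force is fixed at half the most. Time passes only in rows, so rows that repeat a pose let the fingers close. It gives the time, the measured TCP pose, the force, the opening and the grip force at its end, in the units of the state.
- sense(): the state, without advancing time (a new reading comes with each control period).
- snapshot(name): name is "scene" or "top"; returns a dict with "frame" (400x640x3 uint8, blue, green, red), "fx", "fy", "cx", "cy" (pixels), "rvec" (rotation vector, rad) and "tvec" (3), from world to camera coordinates, as OpenCV has them. Camera axes: x right, y down, z forward; pixel columns grow to the right and rows downward; lengths in m; the calibration is good to about 2 mm. A picture is of the moment at which its call begins. There is no depth.
- hand_in(): hands the job in; it is judged then, once.
The state is a dict: "time": time; "joints": joint angles; "joint_vel": joint speeds; "joint_efforts": joint torques, N m; "eef_pos": TCP position; "tcp_rot": TCP orientation; "contact_force": force on the tool from outside, world axes, zero at the start; "torque": the same for the moment, N m; "gripper_width": finger opening in m; "grasp_force": force on a finger pad.
Only numpy, scipy, OpenCV 4.12 (cv2) and the standard library are available. Lean on these libraries where they do the work, as an engineer would, in place of code of your own. Each camera call takes 0.05 s, during which the arm holds its last target. There are 200 camera calls.

### The job

Set the four slide switches of the jar shaker to suit its load: slide a switch fully on (back, towards the bays) if its bay holds an ink jar, and fully off (forward, towards the front edge) if its bay is closed with a blanking cover. Switches and bays go together in order from left to right, as the ribs on the deck show; leave the jars standing in their bays.

Things in the scene. Friction and masses are not known exactly. Their poses are not given: they have to be found in the camera images.
- shaker: grey case fixed to the table, 240 (x) x 370 (y) x 45 mm high; origin: centre of its underside; x points from the front (switches) to the back (bays), y left. At the front, x = -75, a black block 75 (x) x 190 (y), top at z = 49 mm, with four white tabs 44 mm apart. At the back, x = 55, four bays 88 mm apart. Ribs join each switch to its bay, in order. The deck between is clear
- switch_1 (a joint): slide switch 1, the leftmost: travel in m along the shaker's +x; 0 = off (fully forward, to the front edge), 0.026 = on (fully back, towards the bays), with end stops at both. It may start anywhere, also part-way; it slides with about 1.5 N of friction, has no detent and stays where it is left
- switch_1_top (a point): centre of the top of the tab of switch 1; moves with it. The tab is an upright block 12 mm (shaker x) x 14 mm (shaker y) standing 24 mm out of the switch block
- bay_1 (a point): centre of the floor of bay 1, the leftmost, which belongs to switch 1; on the deck, 45 mm above the table. An aluminium ring 8 mm high, 87 mm across outside, surrounds it
- switch_2 (a joint): slide switch 2, the second from the left: travel in m along the shaker's +x; 0 = off (fully forward, to the front edge), 0.026 = on (fully back, towards the bays), with end stops at both. It may start anywhere, also part-way; it slides with about 1.5 N of friction, has no detent and stays where it is left
- switch_2_top (a point): centre of the top of the tab of switch 2; moves with it. The tab is an upright block 12 mm (shaker x) x 14 mm (shaker y) standing 24 mm out of the switch block
- bay_2 (a point): centre of the floor of bay 2, the second from the left, which belongs to switch 2; on the deck, 45 mm above the table. An aluminium ring 8 mm high, 87 mm across outside, surrounds it
- switch_3 (a joint): slide switch 3, the second from the right: travel in m along the shaker's +x; 0 = off (fully forward, to the front edge), 0.026 = on (fully back, towards the bays), with end stops at both. It may start anywhere, also part-way; it slides with about 1.5 N of friction, has no detent and stays where it is left
- switch_3_top (a point): centre of the top of the tab of switch 3; moves with it. The tab is an upright block 12 mm (shaker x) x 14 mm (shaker y) standing 24 mm out of the switch block
- bay_3 (a point): centre of the floor of bay 3, the second from the right, which belongs to switch 3; on the deck, 45 mm above the table. An aluminium ring 8 mm high, 87 mm across outside, surrounds it
- switch_4 (a joint): slide switch 4, the rightmost: travel in m along the shaker's +x; 0 = off (fully forward, to the front edge), 0.026 = on (fully back, towards the bays), with end stops at both. It may start anywhere, also part-way; it slides with about 1.5 N of friction, has no detent and stays where it is left
- switch_4_top (a point): centre of the top of the tab of switch 4; moves with it. The tab is an upright block 12 mm (shaker x) x 14 mm (shaker y) standing 24 mm out of the switch block
- bay_4 (a point): centre of the floor of bay 4, the rightmost, which belongs to switch 4; on the deck, 45 mm above the table. An aluminium ring 8 mm high, 87 mm across outside, surrounds it
- jar_a: closed ink jar with a navy screw lid, 74 mm across, 85 mm high, loose, standing in one of the bays; origin at the centre of its underside, z up
- cover_a: flat aluminium blanking cover with a small knob, 77 mm across, 29 mm high over the knob, fixed in one of the bays that has no jar; origin at the centre of its underside
- jar_b: closed ink jar with a black screw lid, 74 mm across, 85 mm high, loose, standing in one of the bays; origin at the centre of its underside, z up
- cover_b: flat aluminium blanking cover with a small knob, 77 mm across, 29 mm high over the knob, fixed in one of the bays that has no jar; origin at the centre of its underside
Not all that is in view belongs to the job. Leave any red or turquoise look-alike of the jar_b alone. Leave any white look-alike of the jar_a alone.

How it is judged:
At the end, for the whole second after the job is handed in: Each switch whose bay holds a jar stands beyond 21 mm of its 26 mm travel, each switch whose bay has a cover stands below 5 mm; both jars stand upright (within 0.1 rad) and still in their bays (within 20 mm of the bay's centre) (((horizontal distance between any of jar_a, jar_b and bay_1 below 0.02 m and value of joint switch_1 above 0.021 m) or (horizontal distance between any of cover_a, cover_b and bay_1 below 0.02 m and value of joint switch_1 below 0.005 m)) and ((horizontal distance between any of jar_a, jar_b and bay_2 below 0.02 m and value of joint switch_2 above 0.021 m) or (horizontal distance between any of cover_a, cover_b and bay_2 below 0.02 m and value of joint switch_2 below 0.005 m)) and ((horizontal distance between any of jar_a, jar_b and bay_3 below 0.02 m and value of joint switch_3 above 0.021 m) or (horizontal distance between any of cover_a, cover_b and bay_3 below 0.02 m and value of joint switch_3 below 0.005 m)) and ((horizontal distance between any of jar_a, jar_b and bay_4 below 0.02 m and value of joint switch_4 above 0.021 m) or (horizontal distance between any of cover_a, cover_b and bay_4 below 0.02 m and value of joint switch_4 below 0.005 m)) and angle between each of jar_a, jar_b's own z axis and vertical below 0.1 rad and linear speed of each of jar_a, jar_b below 0.02 m/s); the robot touches nothing.
It fails at once if an ink jar is knocked over or shoved out of its bay (distance of any of jar_a, jar_b from where it was at the start of the episode above 0.02 m or angle between any of jar_a, jar_b's own z axis and vertical above 0.5 rad).
It also fails if it takes over 42 s, if anything falls off the work surface, if the arm or the gripper's body presses on something with over 40 N, if the wrist force passes 120 N, or if a joint passes its speed limit or range.

## Working session

There is one attempt and no reset: what is moved stays moved. The work goes in short steps, Python scripts to look and compute and a tool call to move; the robot and the scene stay as the last step left them, time stands still between calls to the robot, and variables do not carry over. Pictures are saved under pics/ and viewed, at most 10 in all, crops included, and the job is handed in when it is done.

Besides the shell and the picture viewer there is one more tool, called after "Emit:" in YAML: its name, and indented under it one key for each argument. arm_command: Moves the arm, as the interface text tells. Its arguments: {"type":"object","properties":{"commands":{"type":"array","items":{"type":"array"}},"grip":{"type":"number"}},"required":["commands"]}

```bash
mkdir -p pics; python3 - <<'E'
from bench import *
import cv2
for n in("scene","top"):
    s=snapshot(n); cv2.imwrite(f"pics/{n}0.png",s["frame"]); print(n,s["fx"],s["cx"],s["cy"],s["rvec"],s["tvec"])
s=sense(); print(s["time"],s["eef_pos"],s["tcp_rot"],s["gripper_width"])
E
```

```text
scene 458.3267878546014 320.40456280858706 203.00241475652757 [ 1.06647106 -1.98886922  1.28268912] [0.35846528 0.23854324 0.82723422]
top 388.36559175072523 324.4334204325598 203.22192395195785 [ 2.13538221 -2.19601066  0.15620956] [0.07590837 0.57119102 0.9982094 ]
0.1 [ 0.24252747 -0.52062377  0.24722267] [[ 9.06537425e-01  4.22125063e-01 -5.73509946e-04]
 [ 4.22125321e-01 -9.06535231e-01  2.02190298e-03]
 [ 3.33588952e-04 -2.07502379e-03 -9.99997791e-01]] 0.0850914793404664
```

View pics/scene0.png

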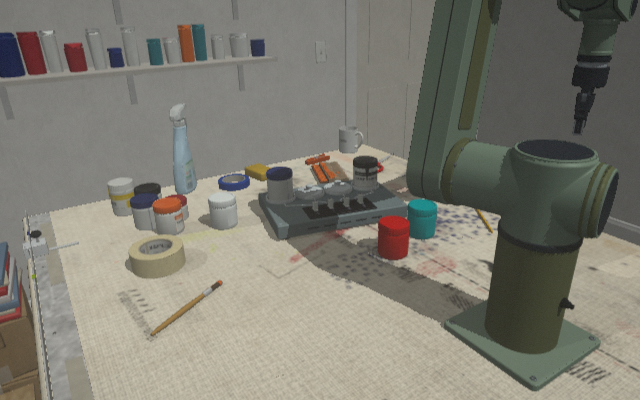

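View pics/top0.png

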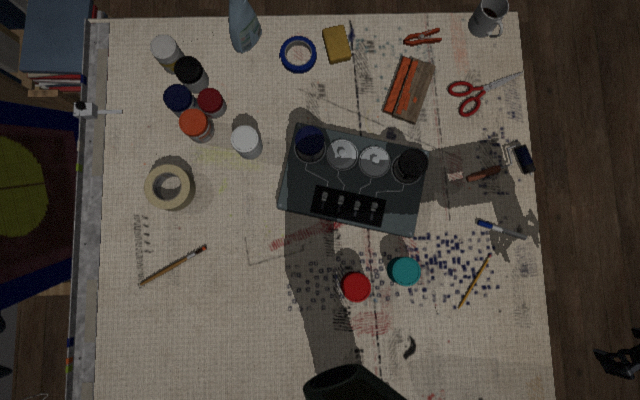

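Seen from the top, the shaker sits around px (350,180), with jars in the outer bays (navy at 310,140 and black at 410,163) and covers in the middle ones. The tabs are near (324,197), (340,203), (357,207) and (374,208). I'll measure these next.

```bash
cat > h.py <<'E'
import cv2,numpy as np
from bench import *
def ray(s,uv,z):
    R=cv2.Rodrigues(np.array(s["rvec"],float))[0]; t=np.array(s["tvec"],float).ravel(); C=-R.T@t
    d=R.T@np.array([(uv[0]-s["cx"])/s["fx"],(uv[1]-s["cy"])/s["fy"],1.]); return C+d*(z-C[2])/d[2]
def proj(s,P):
    K=np.array([[s["fx"],0,s["cx"]],[0,s["fy"],s["cy"]],[0,0,1.]])
    return cv2.projectPoints(np.float64(P).reshape(-1,3),np.float64(s["rvec"]),np.float64(s["tvec"]),K,None)[0].reshape(-1,2)
E
python3 - <<'E'
from h import *
s=snapshot("top"); f=s["frame"]
c=f[110:250,265:445]; big=cv2.resize(c,None,fx=4.4,fy=4.2,interpolation=cv2.INTER_CUBIC); big=cv2.convertScaleAbs(big,alpha=1.8); cv2.imwrite("pics/topcrop.png",big)
s2=snapshot("scene"); c=s2["frame"][145:240,250:420]; cv2.imwrite("pics/scrop.png",cv2.convertScaleAbs(cv2.resize(c,None,fx=4.6,fy=4.6,interpolation=cv2.INTER_CUBIC),alpha=1.3))
g=cv2.cvtColor(f,cv2.COLOR_BGR2GRAY)
# black block
m=np.zeros_like(g); m[180:232,305:392]=(g[180:232,305:392]<28)*255
m=cv2.morphologyEx(m,cv2.MORPH_CLOSE,np.ones((9,9)))
cs=max(cv2.findContours(m,0,1)[0],key=cv2.contourArea); r=cv2.minAreaRect(cs); print(r)
b=cv2.boxPoints(r); print(np.array([ray(s,p,.049) for p in b]).round(4))
n,l,st,ce=cv2.connectedComponentsWithStats(((g[180:232,305:392]>75)).astype(np.uint8))
for i in range(1,n): print(st[i],ce[i]+[305,180],ray(s,ce[i]+[305,180],.073).round(4))
# case
hsv=cv2.cvtColor(f,cv2.COLOR_BGR2HSV); print(f[215,300],f[175,350],f[240,350],hsv[215,300])
E
```

```text
((348.0, 205.5), (51.0, 86.0), 90.0)
[[ 0.6345  0.1097  0.049 ]
 [ 0.6287 -0.1181  0.049 ]
 [ 0.4937 -0.1113  0.049 ]
 [ 0.5     0.1128  0.049 ]]
[22  5  1  1  1] [327. 185.] [0.6155 0.0527 0.073 ]
[31 43  2  2  4] [336.5 223.5] [0.5155 0.0315 0.073 ]
[ 29  44  34   8 178] [349.74719101 228.42134831] [ 0.502  -0.0018  0.073 ]
[64 50  9  2 13] [372.23076923 230.69230769] [ 0.4946 -0.0589  0.073 ]
[56 61 68] [28 30 25] [111 122 130] [13 45 68]
```

View pics/topcrop.png

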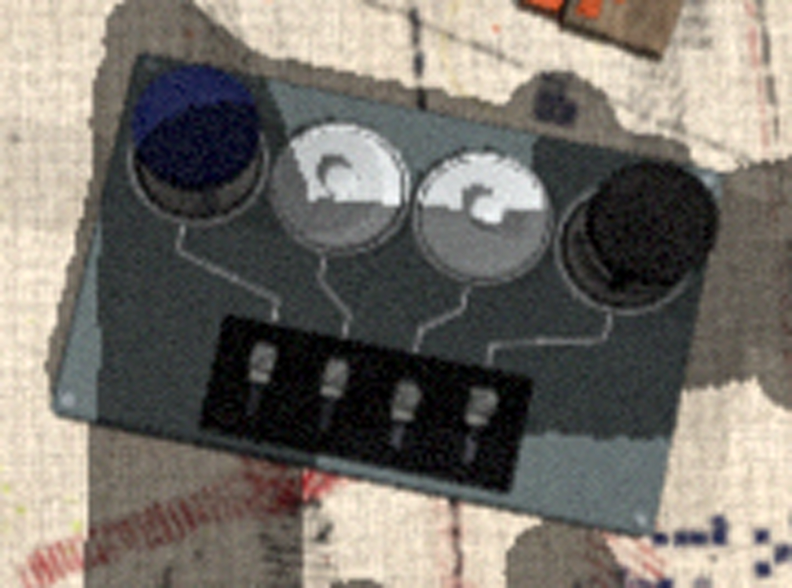

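View pics/scrop.png

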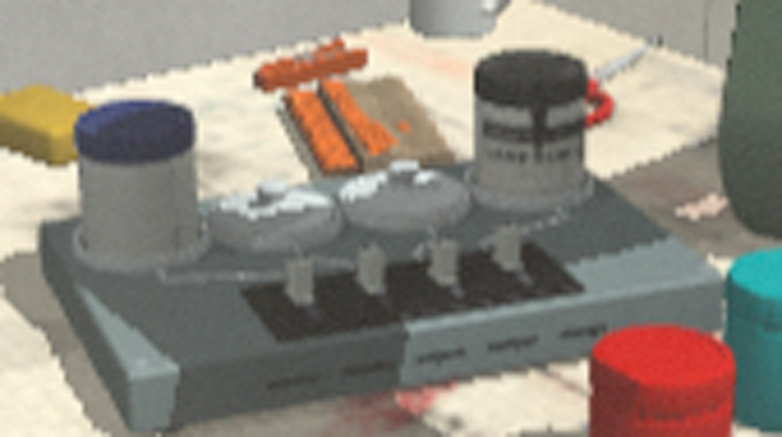

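The crops confirm jars in bays 1 and 4 and covers in bays 2 and 3. In the top crop, the black block's corners are about (225,315), (532,380), (510,492) and (202,427), and the tabs are about (265,357), (336,375), (406,397) and (481,403). Next I'll fit the shaker frame and the tab travels.

```bash
cat >> h.py <<'E'
def fit(src,dst):
    a=np.array(src);b=np.array(dst);ca,cb=a.mean(0),b.mean(0);H=(a-ca).T@(b-cb)
    th=np.arctan2(H[0,1]-H[1,0],H[0,0]+H[1,1]); R=np.array([[np.cos(th),-np.sin(th)],[np.sin(th),np.cos(th)]])
    t=cb-R@ca; return th,R,t,(a@R.T+t-b)
E
python3 - <<'E'
from h import *
s=snapshot("top"); s2=snapshot("scene"); f=s["frame"]; U=lambda p:(265+(p[0]+.5)/4.4-.5,110+(p[1]+.5)/4.2-.5)
C=-cv2.Rodrigues(np.float64(s["rvec"]))[0].T@np.float64(s["tvec"]).ravel(); print("cam",C)
blk=[ray(s,U(p),.049)[:2] for p in [(225,315),(532,380),(510,492),(202,427)]]
case=[ray(s,U(p),.045)[:2] for p in [(138,57),(722,175),(648,532),(55,412)]]
sb=[(-.0375,.095),(-.0375,-.095),(-.1125,-.095),(-.1125,.095)]; sc=[(.12,.185),(.12,-.185),(-.12,-.185),(-.12,.185)]
for a,b in ((sb,blk),(sc,case),(sb+sc,blk+case)):
    th,R,t,e=fit(a,b); print(th,t,(e*1000).round(1).tolist())
np.savez("pose.npz",th=th,R=R,t=t)
g=cv2.cvtColor(f,cv2.COLOR_BGR2GRAY)
W=lambda x,y,z:np.r_[R@[x,y]+t,z]
for i in range(4):
    y=.066-.044*i; 
    for nm,ss in (("top",s),("scene",s2)):
        gg=cv2.cvtColor(ss["frame"],cv2.COLOR_BGR2GRAY); xs=np.arange(-.115,-.035,.003)
        px=proj(ss,[W(x,y,.073) for x in xs]).astype(np.float32)
        v=cv2.remap(gg,px[:,:1].copy(),px[:,1:].copy(),1).ravel(); print(i+1,nm,v.tolist())
E
```

```text
cam [0.44480334 0.08156338 1.06016068]
-0.2437487339081092 [ 0.63611208 -0.01974107] [[1.2, -0.2], [1.5, -1.9], [-1.5, -0.3], [-1.2, 2.4]]
-0.23931273153065918 [ 0.63468724 -0.01891585] [[3.4, 1.7], [2.2, -2.4], [-4.3, -4.0], [-1.4, 4.6]]
-0.23998213780433436 [ 0.63543349 -0.01919132] [[0.2, 0.3], [1.1, -1.6], [-1.9, -0.3], [-2.3, 2.6], [4.2, 1.4], [2.8, -2.7], [-3.6, -4.2], [-0.5, 4.4]]
1 top [26, 8, 5, 5, 2, 6, 17, 21, 18, 17, 18, 11, 22, 57, 60, 44, 48, 48, 53, 57, 34, 12, 2, 2, 10, 35, 63]
1 scene [44, 45, 44, 43, 44, 45, 47, 55, 63, 68, 70, 74, 83, 92, 95, 94, 88, 82, 81, 85, 86, 90, 93, 91, 90, 94, 95]
2 top [41, 9, 8, 4, 2, 10, 15, 16, 19, 12, 15, 17, 24, 50, 55, 40, 42, 54, 58, 59, 41, 9, 7, 1, 4, 37, 51]
2 scene [43, 42, 42, 44, 46, 47, 48, 51, 58, 66, 73, 77, 80, 83, 87, 87, 87, 89, 83, 76, 73, 71, 72, 71, 70, 70, 71]
3 top [46, 18, 10, 11, 3, 16, 27, 23, 25, 26, 21, 49, 58, 37, 48, 54, 52, 56, 41, 19, 7, 3, 1, 2, 9, 29, 35]
3 scene [41, 42, 43, 41, 41, 43, 47, 53, 59, 68, 76, 85, 89, 91, 85, 75, 67, 70, 71, 72, 76, 81, 83, 87, 89, 90, 91]
4 top [42, 17, 4, 7, 4, 13, 22, 22, 22, 18, 13, 14, 13, 37, 56, 41, 47, 56, 56, 55, 40, 15, 6, 4, 8, 29, 36]
4 scene [56, 55, 56, 54, 54, 56, 56, 58, 60, 65, 70, 79, 87, 90, 89, 88, 86, 84, 75, 70, 70, 71, 70, 71, 76, 80, 83]
```

```bash
cat >> h.py <<'E'
def go(pts):
    p=np.load("pose.npz"); s=sense(); T=np.array(s["tcp_rot"]); e=np.array(s["eef_pos"])
    want=p["th"]+np.pi/2; have=np.arctan2(T[1,0],T[0,0]); print("turn(tool z)",round(have-want,4),"t",s["time"],"at shaker",((e[:2]-p["t"])@p["R"]*1000).round(1),e[2].round(4),"F",np.round(s["contact_force"],1))
    for x,y,z in pts: 
        w=np.r_[p["R"]@[x,y]+p["t"],z]; print((x,y,z),"->",(T.T@(w-e)*1000).round(1),"world",w.round(3))
E
python3 - <<'E'
from h import *
go([(-.098,.066,.2)])
E
```

```text
turn(tool z) -0.895 t 0.3 at shaker [-262.2 -580.8] 0.2479 F [ 0.3  0.  -0.7]
(-0.098, 0.066, 0.2) -> [ 532.7 -401.9   48.3] world [0.556 0.068 0.2  ]
```

Emit:
arm_command:
  commands:
    - [[533, -402, 48], -0.895]
    - [[533, -402, 48], -0.895]
    - [[533, -402, 48], -0.895]
    - [[533, -402, 48], -0.895]
    - [[533, -402, 48], -0.895]
    - [[533, -402, 48], -0.895]
    - [[533, -402, 48], -0.895]
    - [[533, -402, 48], -0.895]
    - [[533, -402, 48], -0.895]
    - [[533, -402, 48], -0.895]
    - [[533, -402, 48], -0.895]
    - [[533, -402, 48], -0.895]
  grip: 0

```text
time: 1.5
eef_pos: [0.5244, 0.0091, 0.2053]
tcp_rot: [[0.237, 0.971, 0.001], [0.971, -0.237, -0.0], [-0.0, 0.001, -1.0]]
contact_force: [0.9, -0.8, 0.8]
gripper_width: -0.0
grasp_force: 0.0
```

```bash
python3 - <<'E'
from h import *
go([(-.098,.066,.2)])
E
```

```text
turn(tool z) 0.0003 t 1.5 at shaker [-114.5    1.1] 0.2053 F [ 0.9 -0.8  0.8]
(-0.098, 0.066, 0.2) -> [64.9 16.6  5.3] world [0.556 0.068 0.2  ]
```

Emit:
arm_command:
  commands:
    - [[30, 8, 2], 0]
    - [[30, 8, 2], 0]
    - [[30, 8, 2], 0]
    - [[30, 8, 2], 0]

```text
time: 1.9
eef_pos: [0.5382, 0.0335, 0.2032]
tcp_rot: [[0.239, 0.971, -0.001], [0.971, -0.239, -0.0], [-0.001, -0.0, -1.0]]
contact_force: [0.0, 0.3, -0.1]
gripper_width: 0.0001
grasp_force: 0.0
```

```bash
python3 - <<'E'
from h import *
go([(-.098,.066,.08)])
s=snapshot("top"); c=s["frame"][110:250,265:445]; cv2.imwrite("pics/t2.png",cv2.convertScaleAbs(cv2.resize(c,None,fx=4.4,fy=4.2,interpolation=cv2.INTER_CUBIC),alpha=1.8))
E
```

```text
turn(tool z) -0.0009 t 1.9 at shaker [-107.    28.1] 0.2032 F [ 0.   0.3 -0.1]
(-0.098, 0.066, 0.08) -> [ 38.    9.  123.1] world [0.556 0.068 0.08 ]
```

Emit:
arm_command:
  commands:
    - [[38, 9, 20], 0]
    - [[38, 9, 50], 0]
    - [[38, 9, 80], 0]
    - [[38, 9, 100], 0]
    - [[38, 9, 115], 0]
    - [[38, 9, 123], 0]
    - [[38, 9, 123], 0]
    - [[38, 9, 123], 0]

```text
time: 2.75
eef_pos: [0.5573, 0.0687, 0.0813]
tcp_rot: [[0.238, 0.971, 0.002], [0.971, -0.238, -0.0], [0.0, 0.002, -1.0]]
contact_force: [-0.3, 0.2, 0.0]
gripper_width: -0.0002
grasp_force: 0.0
```

```bash
python3 - <<'E'
from h import *
go([(-.0815,.066,.08)])
s=snapshot("scene"); c=s["frame"][130:240,240:430]; cv2.imwrite("pics/s2.png",cv2.convertScaleAbs(cv2.resize(c,None,fx=4.2,fy=4.2,interpolation=cv2.INTER_CUBIC),alpha=1.5))
E
```

```text
turn(tool z) -0.0006 t 2.75 at shaker [-96.8  66.8] 0.0813 F [-0.3  0.2  0. ]
(-0.0815, 0.066, 0.08) -> [-0.8 15.3  1.3] world [0.572 0.064 0.08 ]
```

View pics/s2.png

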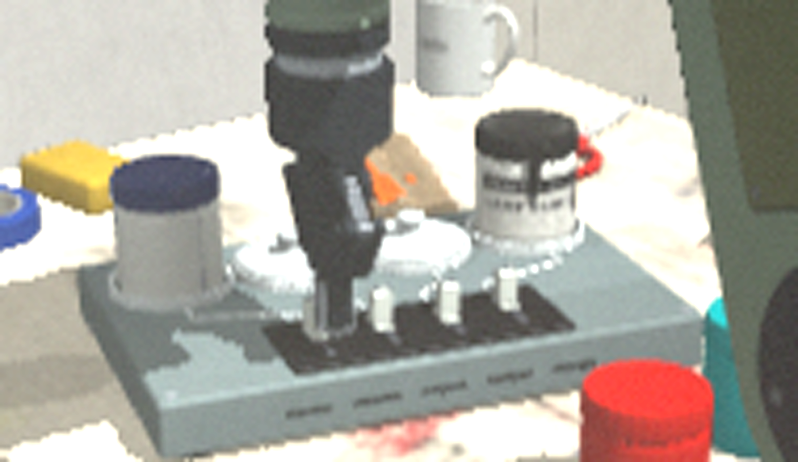

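The finger is down beside tab 1, at about crop px (330,315). I'll push it on.

Emit:
arm_command:
  commands:
    - [[-1, 5, 1], 0]
    - [[-1, 10, 1], 0]
    - [[-1, 15, 1], 0]
    - [[-1, 15, 1], 0]
    - [[-1, 15, 1], 0]

```text
time: 3.3
eef_pos: [0.571, 0.0645, 0.0793]
tcp_rot: [[0.238, 0.971, 0.0], [0.971, -0.238, -0.0], [0.0, 0.0, -1.0]]
contact_force: [0.4, -0.6, -0.5]
gripper_width: 0.0002
grasp_force: 0.0
```

```bash
python3 - <<'E'
from h import *
go([(-.0815,.066,.08)])
s=snapshot("scene"); c=s["frame"][150:240,270:410]; cv2.imwrite("pics/s3.png",cv2.convertScaleAbs(cv2.resize(c,None,fx=5.6,fy=5.6,interpolation=cv2.INTER_CUBIC),alpha=1.5))
E
```

```text
turn(tool z) -0.0 t 3.3 at shaker [-82.5  66. ] 0.0793 F [ 0.4 -0.6 -0.5]
(-0.0815, 0.066, 0.08) -> [-0.   1.  -0.7] world [0.572 0.064 0.08 ]
```

View pics/s3.png

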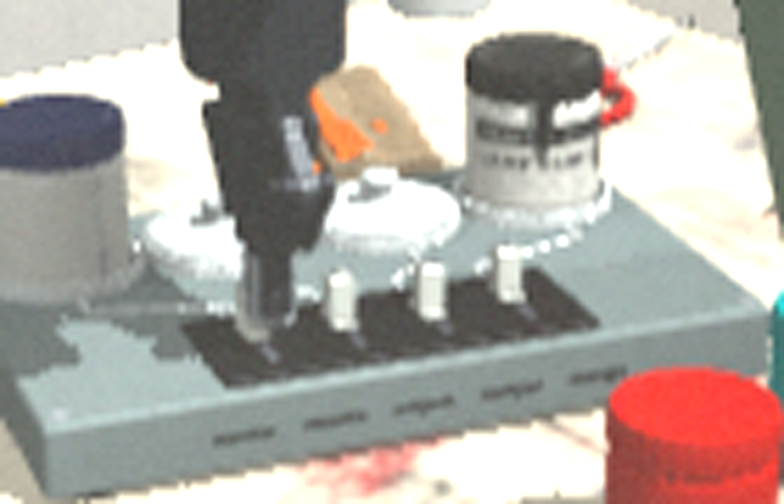

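The finger is in front of tab 1 and there is no stop force yet. I'll keep pushing in small steps.

Emit:
arm_command:
  commands:
    - [[0, 2, 0], 0]
    - [[0, 3, 0], 0]
    - [[0, 3, 0], 0]

```text
time: 3.65
eef_pos: [0.5723, 0.0642, 0.0789]
tcp_rot: [[0.238, 0.971, -0.003], [0.971, -0.238, 0.001], [-0.0, -0.003, -1.0]]
contact_force: [-4.7, 1.5, 1.9]
gripper_width: -0.0
grasp_force: 2.4
```

Emit:
arm_command:
  commands:
    - [[0, 1, 0], 0]
    - [[0, 2, 0], 0]
    - [[0, 2, 0], 0]

```text
time: 3.95
eef_pos: [0.5726, 0.0641, 0.0787]
tcp_rot: [[0.237, 0.971, -0.007], [0.971, -0.237, 0.001], [-0.001, -0.007, -1.0]]
contact_force: [-9.3, 2.2, 5.8]
gripper_width: -0.0002
grasp_force: 4.7
```

End stop felt (9 N) at shaker x = -81 mm, as expected. Now back off, rise and cross to switch 4.

Emit:
arm_command:
  commands:
    - [[0, -10, 0], 0]
    - [[0, -22, 0], 0]
    - [[0, -22, -25], 0]
    - [[0, -22, -50], 0]
    - [[-40, -22, -50], 0]
    - [[-80, -22, -50], 0]
    - [[-115, -22, -50], 0]
    - [[-132, -22, -50], 0]
    - [[-132, -22, -50], 0]
    - [[-132, -22, -50], 0]

```text
time: 4.95
eef_pos: [0.5228, -0.0596, 0.1294]
tcp_rot: [[0.239, 0.971, 0.001], [0.971, -0.239, 0.0], [0.0, 0.001, -1.0]]
contact_force: [0.2, 1.6, -0.3]
gripper_width: -0.0002
grasp_force: 0.0
```

```bash
python3 - <<'E'
from h import *
go([(-.099,-.066,.08)])
E
```

```text
turn(tool z) -0.0011 t 4.95 at shaker [-99.8 -66. ] 0.1294 F [ 0.2  1.6 -0.3]
(-0.099, -0.066, 0.08) -> [-0.   0.7 49.4] world [ 0.524 -0.06   0.08 ]
```

Emit:
arm_command:
  commands:
    - [[0, 0, 20], 0]
    - [[0, 0, 40], 0]
    - [[0, 0, 49], 0]
    - [[0, 0, 49], 0]
    - [[0, 5, 49], 0]
    - [[0, 10, 49], 0]
    - [[0, 15, 49], 0]
    - [[0, 18, 49], 0]
    - [[0, 20, 49], 0]
    - [[0, 20, 49], 0]

```text
time: 5.95
eef_pos: [0.5415, -0.0642, 0.081]
tcp_rot: [[0.238, 0.971, -0.003], [0.971, -0.238, 0.001], [-0.0, -0.003, -1.0]]
contact_force: [-5.7, 1.1, 7.3]
gripper_width: -0.0001
grasp_force: 4.0
```

Emit:
arm_command:
  commands:
    - [[0, 1, 0], 0]
    - [[0, 2, 0], 0]
    - [[0, 2, 0], 0]

```text
time: 6.25
eef_pos: [0.5418, -0.0642, 0.0809]
tcp_rot: [[0.237, 0.971, -0.006], [0.971, -0.237, 0.001], [-0.0, -0.007, -1.0]]
contact_force: [-9.8, 1.9, 11.2]
gripper_width: 0.0004
grasp_force: 6.6
```

```bash
python3 - <<'E'
from h import *
go([(-.0815,-.066,.08)])
E
```

```text
turn(tool z) 0.0003 t 6.25 at shaker [-80.2 -66. ] 0.0809 F [-9.8  1.9 11.2]
(-0.0815, -0.066, 0.08) -> [ 0.  -1.3  0.9] world [ 0.541 -0.064  0.08 ]
```

Emit:
arm_command:
  commands:
    - [[0, -10, 0], 0]
    - [[0, -18, 0], 0]
    - [[0, -18, -25], 0]
    - [[0, -18, -50], 0]
    - [[20, -18, -50], 0]
    - [[44, -5, -50], 0]
    - [[44, 25, -50], 0]
    - [[44, 50, -50], 0]
    - [[44, 50, -50], 0]
    - [[44, 50, -50], 0]

```text
time: 7.25
eef_pos: [0.6028, -0.0339, 0.1297]
tcp_rot: [[0.238, 0.971, -0.001], [0.971, -0.238, 0.0], [0.0, -0.001, -1.0]]
contact_force: [-1.0, -0.1, -0.1]
gripper_width: -0.0002
grasp_force: 0.0
```

```bash
python3 - <<'E'
from h import *
go([(-.028,-.022,.08),(-.0665,-.022,.08)])
E
```

```text
turn(tool z) -0.0002 t 7.25 at shaker [-28.2 -22.1] 0.1297 F [-1.  -0.1 -0.1]
(-0.028, -0.022, 0.08) -> [ 0.1  0.2 49.7] world [ 0.603 -0.034  0.08 ]
(-0.0665, -0.022, 0.08) -> [  0.1 -38.3  49.8] world [ 0.566 -0.025  0.08 ]
```

Emit:
arm_command:
  commands:
    - [[0, 0, 25], 0]
    - [[0, 0, 45], 0]
    - [[0, 0, 50], 0]
    - [[0, 0, 50], 0]
    - [[0, -8, 50], 0]
    - [[0, -16, 50], 0]
    - [[0, -24, 50], 0]
    - [[0, -31, 50], 0]
    - [[0, -36, 50], 0]
    - [[0, -39, 50], 0]
    - [[0, -41, 50], 0]
    - [[0, -41, 50], 0]

```text
time: 8.45
eef_pos: [0.5637, -0.0243, 0.0807]
tcp_rot: [[0.238, 0.971, 0.001], [0.971, -0.238, -0.0], [0.0, 0.001, -1.0]]
contact_force: [2.5, 0.7, 1.9]
gripper_width: 0.0005
grasp_force: 1.0
```

Emit:
arm_command:
  commands:
    - [[0, -1, 0], 0]
    - [[0, -2, 0], 0]
    - [[0, -2, 0], 0]

```text
time: 8.75
eef_pos: [0.5624, -0.024, 0.0806]
tcp_rot: [[0.238, 0.971, 0.002], [0.971, -0.238, -0.0], [0.0, 0.002, -1.0]]
contact_force: [3.5, -0.2, 2.2]
gripper_width: -0.0004
grasp_force: 2.0
```

```bash
python3 - <<'E'
from h import *
go([(-.0685,-.022,.08)])
E
```

```text
turn(tool z) -0.0001 t 8.75 at shaker [-69.8 -22. ] 0.0806 F [ 3.5 -0.2  2.2]
(-0.0685, -0.022, 0.08) -> [0.  1.3 0.6] world [ 0.564 -0.024  0.08 ]
```

Emit:
arm_command:
  commands:
    - [[0, -1, 0], 0]
    - [[0, -2, 0], 0]
    - [[0, -2, 0], 0]

```text
time: 9.05
eef_pos: [0.562, -0.0239, 0.0809]
tcp_rot: [[0.238, 0.971, 0.006], [0.971, -0.238, -0.001], [0.0, 0.006, -1.0]]
contact_force: [8.5, -1.2, -1.3]
gripper_width: 0.0001
grasp_force: 3.4
```

Emit:
arm_command:
  commands:
    - [[0, 20, 0], 0]
    - [[0, 45, 0], 0]
    - [[0, 45, -25], 0]
    - [[0, 45, -50], 0]
    - [[20, 45, -50], 0]
    - [[44, 45, -50], 0]
    - [[44, 45, -50], 0]
    - [[44, 45, -50], 0]

```text
time: 9.85
eef_pos: [0.612, 0.0092, 0.1288]
tcp_rot: [[0.236, 0.972, -0.004], [0.972, -0.236, -0.0], [-0.001, -0.004, -1.0]]
contact_force: [0.1, -0.5, 0.2]
gripper_width: 0.0003
grasp_force: 0.0
```

```bash
python3 - <<'E'
from h import *
go([(-.028,.022,.08),(-.069,.022,.08)])
E
```

```text
turn(tool z) 0.0013 t 9.85 at shaker [-29.5  22. ] 0.1288 F [ 0.1 -0.5  0.2]
(-0.028, 0.022, 0.08) -> [ 0.   1.7 48.8] world [0.613 0.009 0.08 ]
(-0.069, 0.022, 0.08) -> [  0.1 -39.3  49. ] world [0.574 0.019 0.08 ]
```

Emit:
arm_command:
  commands:
    - [[0, 2, 25], 0]
    - [[0, 2, 45], 0]
    - [[0, 2, 49], 0]
    - [[0, 2, 49], 0]
    - [[0, -8, 49], 0]
    - [[0, -16, 49], 0]
    - [[0, -24, 49], 0]
    - [[0, -31, 49], 0]
    - [[0, -36, 49], 0]
    - [[0, -40, 49], 0]
    - [[0, -42, 49], 0]
    - [[0, -42, 49], 0]

```text
time: 11.05
eef_pos: [0.573, 0.0188, 0.0816]
tcp_rot: [[0.238, 0.971, 0.001], [0.971, -0.238, 0.0], [0.0, 0.001, -1.0]]
contact_force: [1.3, 0.0, 1.8]
gripper_width: 0.0001
grasp_force: 0.9
```

Emit:
arm_command:
  commands:
    - [[0, -1, 0], 0]
    - [[0, -2, 0], 0]
    - [[0, -2, 0], 0]

```text
time: 11.35
eef_pos: [0.5724, 0.019, 0.0817]
tcp_rot: [[0.238, 0.971, 0.003], [0.971, -0.238, -0.0], [0.0, 0.003, -1.0]]
contact_force: [5.3, -1.3, 1.7]
gripper_width: -0.0
grasp_force: 2.6
```

```bash
python3 - <<'E'
from h import *
go([(-.069,.022,.08)])
E
```

```text
turn(tool z) -0.0002 t 11.35 at shaker [-70.3  22.1] 0.0817 F [ 5.3 -1.3  1.7]
(-0.069, 0.022, 0.08) -> [-0.1  1.3  1.7] world [0.574 0.019 0.08 ]
```

Stop reached. Retreat, lift well clear to the right, then check.

Emit:
arm_command:
  commands:
    - [[0, 12, 0], 0]
    - [[0, 30, 0], 0]
    - [[0, 30, -40], 0]
    - [[0, 30, -80], 0]
    - [[0, 30, -120], 0]
    - [[0, 10, -150], 0]
    - [[-40, -20, -160], 0]
    - [[-85, -40, -160], 0]
    - [[-130, -60, -160], 0]
    - [[-175, -80, -160], 0]
    - [[-220, -90, -160], 0]
    - [[-260, -100, -160], 0]

```text
time: 12.55
eef_pos: [0.4094, -0.2099, 0.2401]
tcp_rot: [[0.238, 0.971, -0.003], [0.971, -0.238, 0.003], [0.002, -0.004, -1.0]]
contact_force: [-0.1, -0.5, -0.3]
gripper_width: 0.0001
grasp_force: 0.0
```

Emit:
arm_command:
  commands:
    - [[-50, 0, 0], 0]
    - [[-100, 0, 0], 0]
    - [[-100, 0, 0], 0]
    - [[-100, 0, 0], 0]

```text
time: 12.95
eef_pos: [0.3869, -0.3064, 0.2399]
tcp_rot: [[0.24, 0.971, -0.003], [0.971, -0.24, 0.004], [0.003, -0.004, -1.0]]
contact_force: [-0.9, -0.4, -0.1]
gripper_width: -0.0003
grasp_force: 0.0
```

```bash
python3 - <<'E'
from h import *
s=snapshot("top"); c=s["frame"][110:250,265:445]; cv2.imwrite("pics/t9.png",cv2.convertScaleAbs(cv2.resize(c,None,fx=4.4,fy=4.2,interpolation=cv2.INTER_CUBIC),alpha=1.8))
go([])
E
```

```text
turn(tool z) -0.0007 t 13.0 at shaker [-172.9 -337. ] 0.24 F [-0.4  0.6  0.1]
```

View pics/t9.png

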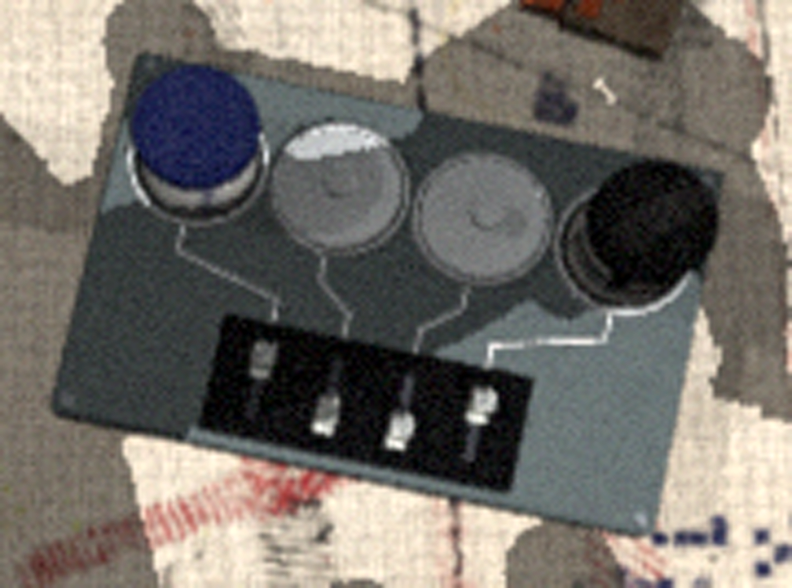

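Tabs 1 and 4, at (263,357) and (482,403), are fully back. Tabs 2 and 3, at (326,415) and (400,430), are fully forward. The jars have not moved.

```bash
python3 -c "
from bench import *
print(hand_in())"
```

```text
the job is handed in; nothing more can be done
None
```

I set switches 1 and 4 on (their bays hold jars) and switches 2 and 3 off (their bays have covers), left both jars standing in their bays, and handed the job in at about 13 s; the hand-in gave no verdict.

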